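# Rock the graphite forming block into its sprung shoe and bolt it

### The arm

A 6-joint arm with a two-finger parallel gripper is mounted at the origin on the work surface. World frame = base frame: x ahead of the robot, y to its left, z up, the work surface at z = 0. Lengths are in m, angles in rad, forces in N, time in s.
With the tool pointing down it reaches from about 0.275 to 0.875 m from the base axis. Payload 12.5 kg.
Tool frame: the origin (TCP) lies at the very end of the fingers, on their centre line; the grasp point (between the pads) lies 19 mm behind it; x points along the fingers, y is the direction in which the jaws open and shut, and the axes are right-handed (so a half turn about x gives the same grasp; the last joint's range is limited). The gripper opens to 85 mm and grips with 20 to 120 N. Pads are 22 mm wide; open, the fingers measure 114 mm over their backs; the gripper's body (76 mm by 85 mm) begins 54 mm behind the grasp point. The pads swing forward as they close: fully open they stand 13 mm farther back than shut.
Start: joints at [-1.287, 0.351, 1.652, -0, 1.139, -0.085], TCP at [0.198, -0.513, 0.231] pointing down, gripper open.
Joint ranges: [-2.75, 2.75], [-0.79, 2.1], [0.01, 2.65], [-1.57, 4.71], [0.07, 3.14], [-2.87, 2.87]. Speed limits (rad/s): [2.22, 2.22, 2.79, 3.14, 3.14, 3.14].

### API

Orientations are given as a unit quaternion [x, y, z, w].
In Python, from cell import arm gives the robot as it stands.
- The arm moves only by the tool apply_moves, never from a script. Its argument "increments" is a list of rows, each a list of 5 numbers: the shift along the world's x, y, z in m, then the turn about the world's z in rad, then the opening, from -1 (shut) to 1 (fully open). A call has 1 to 5 rows; each row is the pose to reach, as a shift and turn from the pose commanded when the call began; what a row does not reach only later rows make up. A row lasts 1/10 s, in which the tool goes at most 50 mm and 8.59 degrees, less where a joint would pass 70% of its speed; a pose out of reach is approached as far as the arm can. A call with a gripper value outside its range is refused whole. The fingers move at their own pace and stop on an object; the grip force is fixed at half the most. Time passes only in rows, so rows that repeat a pose let the fingers close. It gives the time, the measured TCP pose, the force and the opening at its end, in the units of the state.
- arm.state(): the state, without advancing time (a new reading comes with each control period).
- arm.capture(name): name is "scene" or "top" or "wrist"; returns the picture (384x512x3 uint8, red, green, blue); there is no depth.
- arm.camera_params(name): a dict with "fx", "fy", "cx", "cy" (pixels), "cam_to_world" (4x4, takes a point from camera to world coordinates); the wrist camera has in their place "T_tool_cam" (4x4, takes a point from camera to tool coordinates, whose origin is the TCP and whose axes are the tool frame's). Camera axes: x right, y down, z forward; pixel columns grow to the right and rows downward; lengths in m; the calibration is good to about 2 mm. A picture is of the moment at which its call begins: read the wrist's pose just before it. camera_params takes no time and is no camera call.
- arm.close_job(): hands the job in, once; it reports no verdict.
The state is a dict: "clock": time; "joint_pos": joint angles; "joint_vel": joint speeds; "joint_efforts": joint torques, N m; "tcp_pos": TCP position; "eef_rot": TCP orientation; "contact_force": force on the tool from outside, world axes, zero at the start; "wrist_torque": the same for the moment, N m; "width": finger opening in m.
Only numpy, scipy, OpenCV 4.12 (cv2) and the standard library are available. Lean on these libraries where they do the work, as an engineer would, in place of code of your own. Each camera call takes 0.05 s, during which the arm holds its last target. There are 200 camera calls.

### The job

Fit the graphite forming block into the steel shoe on the bench: with its heel (stepped end) held up, put its plain toe end into the pocket first, push the sprung jaw back with it, and rock the heel down until the block lies flat on the pocket floor. Then slide the bolt fully shut over the heel step. Graphite chips, so ease it in by feel, never forcing it, and leave the other things on the bench where they are.

Things in the scene. Friction and masses are not known exactly. Their poses are not given: they have to be found in the camera images.
- insert_center (a point): Centre (half-way up) of the loose dark-grey graphite block, 90 (x) x 40 (y) x 42 mm (z), 0.24 kg. A trough 18 wide, 12 deep runs along its top. x points from the plain toe end (-45) to the heel end (+45); on the last 16 mm at the heel the top is cut down to a step 30 mm above the underside. Starts lying upright on the bench (z = 0), underside 21 below this point. Grasp across the 40 mm.
- insert: The same graphite block; this origin is the centre of its underside, axes as above.
- shoe: Base plate of the steel shoe, fixed on the bench, 164 x 116 x 6 mm (x -90 to +74, y -42 to +74); place and yaw vary. x points from the sprung jaw (toe end, nearer the robot) to the heel wall, y to the bolt's side, z up. The pocket frame is clamped on top, parallel to it but left OFF-CENTRE by an unknown up to 8 mm along x and 6 mm along y: find it by feel or sight.
- jaw (a joint): Travel (m) of the frame's sprung brass jaw towards -x: 0 at rest (face at x = -41 mm from the frame's centre, top 20 mm above the bench; pocket then 4 mm shorter than the block), 0.009 hard stop, 0.004 with the block seated against the heel wall. The spring gives 1.5 N at 0 plus 0.5 N per mm. Friction can hold the block up: press it down with some 3 to 12 N.
- bolt (a joint): Travel (m) of the bolt on the frame: 0 open, grows towards -y, 0.034 shut at its stop, over the heel step. Stays where left; takes 2 N. Bar 14 wide (x), underside 38 mm above the bench. Its upright knob, 10 mm thick (13 cap), spans 45 to 67 mm above the bench at x = 37, y = 40 mm minus travel from the frame's centre. Its guide: x 25 to 49, y 34 to 66, 49 mm high.
- plate_mid (a point): A point on top of the base plate (6 mm above the bench, the pocket's floor) where the pocket's centre would lie if the frame were clamped dead centre. Frame, from its own centre: rim 22 mm above the bench, square edges, no lead-in; inner faces of the side walls (9 thick) at y -21, +21, of the heel wall (10 thick) at x +45. Seated, the block's centre is the frame's centre.
Not all that is in view belongs to the job. Several things look just like the insert: the one meant starts nearest to the robot's base.

How it is judged:
By the outcome, as a careful person would: the job done as asked, in the order asked, and still so for the second after the job is handed in, with the robot touching nothing.
It also fails if it takes over 64 s, if anything falls off the work surface, if the arm or the gripper's body presses on something with over 40 N, if the wrist force passes 120 N, or if a joint passes its speed limit or range.

## Working session

There is one attempt and no reset: what is moved stays moved. The work goes in short steps, Python scripts to look and compute and a tool call to move; the robot and the scene stay as the last step left them, time stands still between calls to the robot, and variables do not carry over. Pictures are saved under pics/ and viewed, about 8 in all and at most 12, crops included, and the job is handed in when it is done.

Besides the shell and the picture viewer there is one more tool, called after "Emit:" in YAML: its name, and indented under it one key for each argument. apply_moves: Moves the arm, as the interface text tells. Its arguments: {"type":"object","properties":{"increments":{"type":"array","items":{"type":"array","items":{"type":"number"}}}},"required":["increments"]}

```bash
ls; mkdir -p pics; python3 - <<'E'
from cell import arm
import cv2,numpy as np
s=arm.state();print(s)
for n in("scene","top","wrist"):
    p=arm.camera_params(n);print(n,{k:np.round(v,4).tolist() for k,v in p.items()})
a=arm.capture("scene");b=arm.capture("top")
cv2.imwrite("pics/s0.png",a[:,:,::-1]);cv2.imwrite("pics/t0.png",b[:,:,::-1])
E
```

```text
pics
{'clock': 0.0, 'joint_pos': array([-1.28666287e+00,  3.51265548e-01,  1.65242558e+00,  1.29181918e-05,
        1.13907135e+00, -8.46033195e-02]), 'joint_vel': array([-0.00169575, -0.00063614, -0.00118035,  0.00063925, -0.00030496,
        0.00172349]), 'joint_efforts': array([ 3.32343508e-03, -5.06097150e+01, -2.91402876e+01,  9.66342236e-05,
        4.66745099e-03,  1.35534020e-05]), 'tcp_pos': array([ 0.19817437, -0.51270866,  0.23074179]), 'eef_rot': array([-0.69508607, -0.13004087,  0.6951602 , -0.12921696]), 'contact_force': array([-0.37813645,  0.33295155, -0.27863688]), 'wrist_torque': array([-0.00197035,  0.02683688,  0.0277677 ]), 'width': 0.08550065144181225}
scene {'fx': 387.044, 'fy': 387.044, 'cx': 251.223, 'cy': 193.3284, 'cam_to_world': [[0.107, 0.8589, -0.5008, 1.0641], [0.9943, -0.094, 0.0512, 0.051], [-0.0031, -0.5034, -0.864, 0.8127], [0.0, 0.0, 0.0, 1.0]]}
top {'fx': 426.615, 'fy': 426.615, 'cx': 255.4555, 'cy': 197.4181, 'cam_to_world': [[-0.0289, -0.9755, 0.2182, 0.4301], [-0.9996, 0.0274, -0.0101, 0.1053], [0.0039, -0.2184, -0.9758, 0.9831], [0.0, 0.0, 0.0, 1.0]]}
wrist {'fx': 344.8773, 'fy': 344.8773, 'cx': 259.0132, 'cy': 189.45, 'T_tool_cam': [[0.0002, -0.3117, 0.9502, -0.1415], [1.0, 0.001, 0.0001, -0.0001], [-0.0009, 0.9502, 0.3117, -0.0793], [0.0, 0.0, 0.0, 1.0]]}
```

View pics/t0.png

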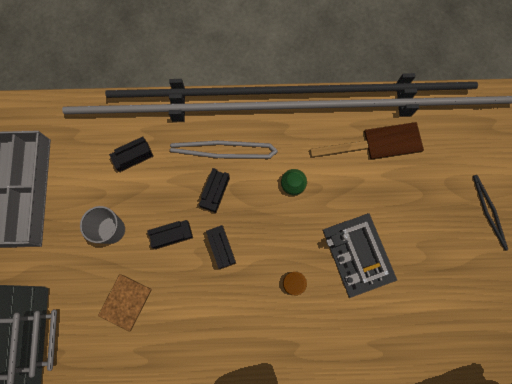

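View pics/s0.png

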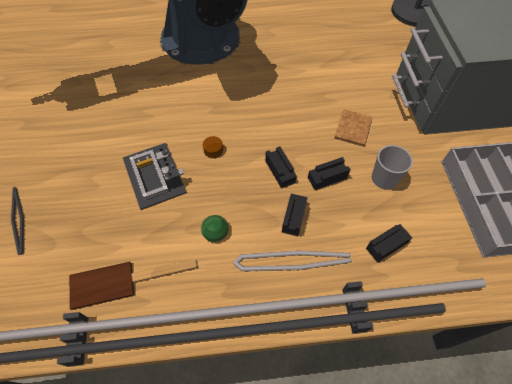

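Top view: four look‑alike blocks at (220,247), (170,235), (214,190) and (131,154). The shoe is at about (360,255), with its brass jaw at (372,267). I'll work out their positions next.

```bash
cat > h.py <<'E'
import numpy as np,cv2
from cell import arm
from scipy.spatial.transform import Rotation as R
def cam(n,s=None):
    p=arm.camera_params(n)
    K=np.array([[p['fx'],0,p['cx']],[0,p['fy'],p['cy']],[0,0,1]])
    if n=='wrist':
        s=s or arm.state();T=np.eye(4);T[:3,:3]=R.from_quat(s['eef_rot']).as_matrix();T[:3,3]=s['tcp_pos']
        return K,T@np.array(p['T_tool_cam'])
    return K,np.array(p['cam_to_world'])
def ray(c,uv):
    K,T=c;d=T[:3,:3]@np.linalg.solve(K,[*uv,1]);return T[:3,3],d
def onz(c,uv,z):
    o,d=ray(c,uv);return o+d*(z-o[2])/d[2]
def proj(c,P):
    K,T=c;q=(np.atleast_2d(P)-T[:3,3])@T[:3,:3];q=q@K.T;return q[:,:2]/q[:,2:]
def tri(obs):
    A=np.zeros((3,3));b=np.zeros(3)
    for c,uv in obs:
        o,d=ray(c,uv);d=d/np.linalg.norm(d);M=np.eye(3)-np.outer(d,d);A+=M;b+=M@o
    return np.linalg.solve(A,b)
E
python3 - <<'E'
from h import *
t=cam('top');s=cam('scene')
for a,b in(((220,247),(281,167)),((170,235),(329,173)),((214,190),(294,214)),((131,154),(389,242)),((360,255),(154,176))):
    p=onz(t,a,.03);print(a,p.round(3),np.hypot(*p[:2]).round(3),'tri',tri([(t,a),(s,b)]).round(3))
i=cv2.imread('pics/t0.png')
a=cv2.resize(i[205:285,195:265],None,fx=5,fy=5,interpolation=2);b=cv2.resize(i[205:305,315:405],None,fx=4.4,fy=4,interpolation=2)
cv2.imwrite('pics/c0.png',np.hstack([a,b]))
E
```

```text
(220, 247) [0.532 0.178 0.03 ] 0.561 tri [0.534 0.179 0.014]
(170, 235) [0.562 0.29  0.03 ] 0.632 tri [0.565 0.294 0.014]
(214, 190) [0.663 0.19  0.03 ] 0.69 tri [0.667 0.191 0.014]
(131, 154) [0.755 0.384 0.03 ] 0.847 tri [0.76  0.388 0.017]
(360, 255) [ 0.505 -0.133  0.03 ] 0.523 tri [ 0.509 -0.142 -0.011]
```

View pics/c0.png

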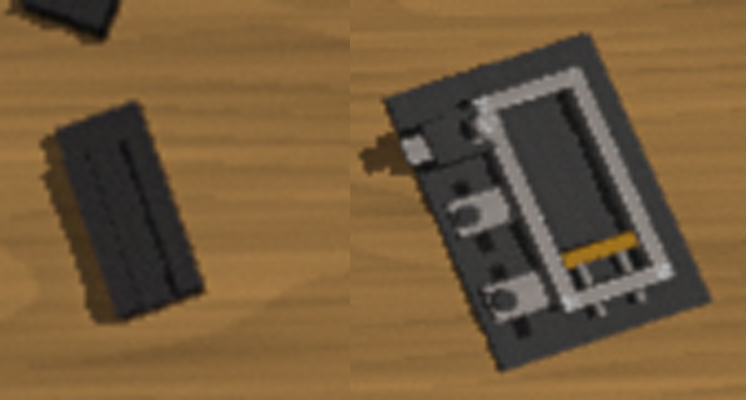

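The block meant is at (220,247): 0.561 m from the base, against 0.632, 0.690 and 0.847 for the others. The crop shows its long axis at about 17° and the trough on top. The end that holds the heel isn't clear yet. The shoe's jaw end is nearer the robot and its bolt side is on the left. I'll move over the shoe for a wrist view on the way.

Emit:
apply_moves:
  increments:
    - [0.031,0.036,0.002,0,1]
    - [0.062,0.072,0.004,0,1]
    - [0.093,0.108,0.006,0,1]
    - [0.124,0.144,0.008,0,1]
    - [0.155,0.18,0.01,0,1]

```text
clock: 0.6
tcp_pos: [0.3541, -0.3313, 0.2413]
eef_rot: [-0.695, -0.13, 0.695, -0.129]
contact_force: [0.4, -0.3, 0.2]
width: 0.0854
```

Emit:
apply_moves:
  increments:
    - [0.031,0.036,0.002,0,1]
    - [0.062,0.072,0.004,0,1]
    - [0.093,0.108,0.006,0,1]
    - [0.124,0.144,0.008,0,1]
    - [0.155,0.18,0.01,0,1]

```text
clock: 1.1
tcp_pos: [0.5092, -0.1512, 0.2512]
eef_rot: [-0.695, -0.13, 0.695, -0.13]
contact_force: [-0.1, -1.1, 0.4]
width: 0.0857
```

Emit:
apply_moves:
  increments:
    - [0.027,0.033,0,0,1]
    - [0.027,0.033,0,0,1]
    - [0.027,0.033,0,0,1]

```text
clock: 1.4
tcp_pos: [0.5353, -0.1194, 0.2508]
eef_rot: [-0.695, -0.13, 0.695, -0.13]
contact_force: [-0.5, -0.0, -0.5]
width: 0.0854
```

```bash
python3 - <<'E'
from h import *
import pickle
s=arm.state();a=arm.capture('wrist');pickle.dump(s,open('w1.pkl','wb'))
print(s['clock'],s['tcp_pos'],s['joint_pos'])
cv2.imwrite('pics/w1.png',a[:,:,::-1])
cv2.imwrite('pics/w1b.png',cv2.resize(a[:,:,::-1],(800,600),interpolation=2))
E
```

```text
1.4 [ 0.53528068 -0.11935347  0.25077159] [-3.04190054e-01  3.28785300e-01  1.63236070e+00 -1.89301019e-04
  1.18147162e+00  8.96080893e-01]
```

View pics/w1b.png

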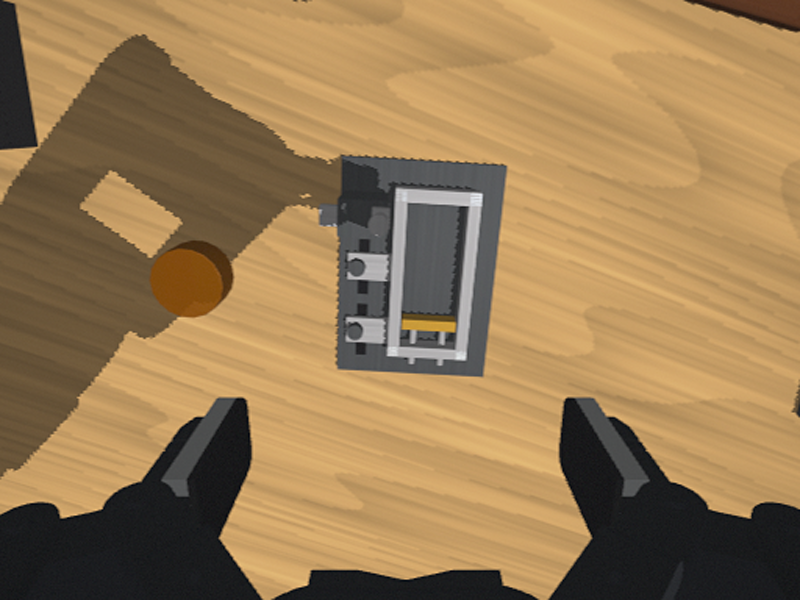

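The wrist view (800‑px scale) shows the rim's outer heel corners at (392,187) and (484,192), and the brass jaw at (428,324). The plate corners are (341,156), (506,165), (483,376) and (337,369). The bolt knob, in shadow, is near (378,222) and its guide near (360,210).

```bash
cat > fit.py <<'E'
from h import *
import pickle
from scipy.optimize import least_squares
def fit(c,pts,uv,x0):
    pts=np.array(pts,float)/1000;uv=np.array(uv,float)
    f=lambda p:(proj(c,np.c_[p[0]+pts[:,0]*np.cos(p[2])-pts[:,1]*np.sin(p[2]),p[1]+pts[:,0]*np.sin(p[2])+pts[:,1]*np.cos(p[2]),pts[:,2]])-uv).ravel()
    r=least_squares(f,x0);return r.x,np.abs(r.fun).max()
E
python3 - <<'E'
from fit import *
s=pickle.load(open('w1.pkl','rb'));c=cam('wrist',s);k=1/1.5625
P=lambda l:[(u*k,v*k) for u,v in l]
print('plate',fit(c,[(74,74,6),(74,-42,6),(-90,-42,6),(-90,74,6)],P([(341,156),(506,165),(483,376),(337,369)]),[.5,-.14,.37]))
print('frame',fit(c,[(55,30,22),(55,-30,22),(45,21,22),(45,-21,22)],P([(392,187),(484,192),(405,203),(468,206)]),[.5,-.14,.37]))
for q in P([(386,358),(466,361),(428,317)]): print(onz(c,q,.022))
# same in top view
t=cam('top')
print('plateT',fit(t,[(74,74,6),(74,-42,6),(-90,-42,6),(-90,74,6)],[(315+385/4.4,205+100/4)and(315+387/4.4,205+100/4),(315+588/4.4,205+34/4),(315+710/4.4,205+298/4),(315+503/4.4,205+370/4)],[.5,-.14,.37]))
a=cv2.imread('pics/w1.png')[90:245,200:335]
a=cv2.resize(a,None,fx=5,fy=5,interpolation=cv2.INTER_CUBIC)[:,:675]
a=cv2.convertScaleAbs(a,alpha=1.6,beta=10)
cv2.imwrite('pics/w1c.png',cv2.resize(a,(523,600)))
E
```

```text
plate (array([ 0.52311923, -0.15086268,  0.31752519]), np.float64(0.3940314308536017))
frame (array([ 0.52255608, -0.14511984,  0.31957698]), np.float64(1.3910048362378689))
[ 0.44488991 -0.13922699  0.022     ]
[ 0.46447054 -0.19623232  0.022     ]
[ 0.48682702 -0.15629555  0.022     ]
plateT (array([ 0.51564321, -0.33318806,  0.28808501]), np.float64(1.6659519333254593))
```

Emit:
apply_moves:
  increments:
    - [0,0.047,-0.01,0,1]
    - [0,0.094,-0.02,0,1]
    - [0.005,0.141,-0.03,0,1]
    - [0.005,0.188,-0.04,0,1]
    - [0.01,0.235,-0.05,0,1]

```text
clock: 1.95
tcp_pos: [0.5447, 0.1153, 0.2011]
eef_rot: [-0.695, -0.129, 0.695, -0.129]
contact_force: [1.1, -0.4, 0.5]
width: 0.0854
```

Emit:
apply_moves:
  increments:
    - [0,0.04,-0.02,0,1]
    - [0,0.065,-0.03,0,1]
    - [0,0.065,-0.03,0,1]
    - [0,0.065,-0.03,0,1]

```text
clock: 2.35
tcp_pos: [0.5453, 0.1789, 0.1713]
eef_rot: [-0.695, -0.129, 0.695, -0.13]
contact_force: [-0.6, -0.1, 0.3]
width: 0.0856
```

```bash
python3 - <<'E'
from h import *
import pickle
s=arm.state();a=arm.capture('wrist');pickle.dump(s,open('w2.pkl','wb'))
print(s['clock'],s['tcp_pos'],s['joint_pos'])
cv2.imwrite('pics/w2.png',a[:,:,::-1])
cv2.imwrite('pics/w2b.png',cv2.resize(cv2.convertScaleAbs(a[:,:,::-1],alpha=2,beta=10),(800,600),interpolation=2))
E
```

```text
2.35 [0.54527098 0.17891489 0.17133596] [ 2.36053511e-01  4.60916058e-01  1.64682266e+00 -2.97797012e-04
  1.03429374e+00  1.43864837e+00]
```

View pics/w2b.png

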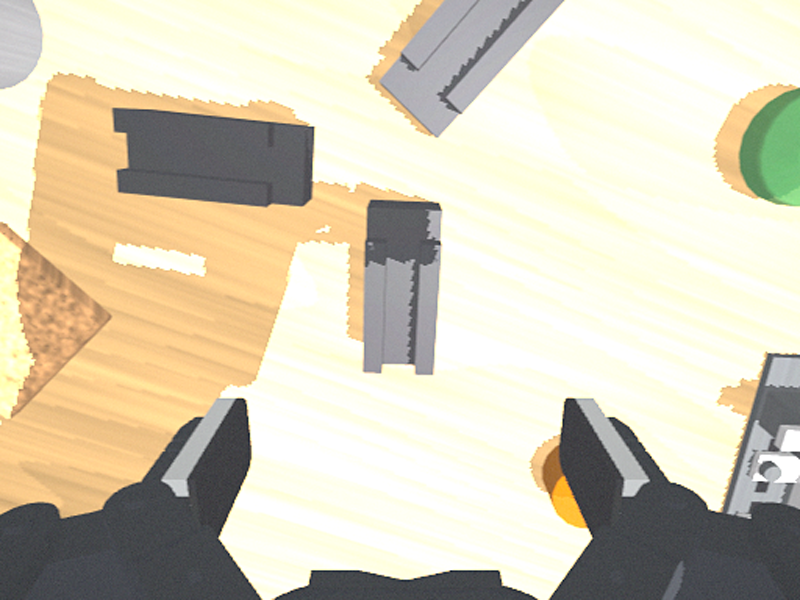

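The wrist view (800‑px scale) shows the target block with its cut‑down heel step at the far end, (404,225). Its toe‑top corners are at (364,372) and (434,375), so heel and shoe heel point the same way. The neighbouring block at (215,157) and the one at (470,65) are farther off.

```bash
python3 - <<'E'
from fit import *
s=pickle.load(open('w2.pkl','rb'));c=cam('wrist',s);k=1/1.5625
P=lambda l:[(u*k,v*k) for u,v in l]
print(fit(c,[(-45,20,42),(-45,-20,42),(45,20,30),(45,-20,30)],P([(364,372),(434,375),(367,208),(441,209)]),[.53,.18,.3]))
print(fit(c,[(-45,20,42),(-45,-20,42),(29,20,42),(29,-20,42)],P([(364,372),(434,375),(366,240),(440,242)]),[.53,.18,.3]))
# height check: triangulate toe-top mid with top view; toe corners in top crop (117,320)->..,(203,292) /5 + (195,205)
t=cam('top')
for u,w in(((364,372),(195+123/5,205+317/5)),((434,375),(195+203/5,205+291/5))): print(tri([(c,(u[0]*k,u[1]*k)),(t,w)]))
R_=R.from_quat(s['eef_rot']).as_matrix();print('tool y',R_[:,1],np.degrees(np.arctan2(-R_[0,1],R_[1,1])))
E
```

```text
(array([0.53519753, 0.17697553, 0.33861537]), np.float64(0.7379928530744166))
(array([0.53587378, 0.17723607, 0.33757374]), np.float64(1.3343458030276452))
[0.48438448 0.17932828 0.03663134]
[0.49543049 0.14269256 0.03471246]
tool y [ 3.60080124e-01 -9.32921361e-01  1.95706339e-04] -158.89488279915528
```

Emit:
apply_moves:
  increments:
    - [-0.021,-0.006,-0.04,-0.03,1]
    - [-0.021,-0.006,-0.08,-0.03,1]
    - [-0.021,-0.006,-0.12,-0.03,1]
    - [-0.021,-0.006,-0.145,-0.03,1]
    - [-0.021,-0.006,-0.153,-0.03,1]

```text
clock: 2.9
tcp_pos: [0.5235, 0.1722, 0.0166]
eef_rot: [-0.696, -0.118, 0.698, -0.119]
contact_force: [1.5, -0.2, 0.4]
width: 0.0853
```

Emit:
apply_moves:
  increments:
    - [0,0,0,0,0]
    - [0,0,0,0,-0.3]
    - [0,0,0,0,-0.3]
    - [0,0,0,0,-0.3]
    - [0,0,0,0,-0.3]

```text
clock: 3.4
tcp_pos: [0.5253, 0.1741, 0.0201]
eef_rot: [0.698, 0.119, -0.696, 0.119]
contact_force: [-0.9, -1.3, 7.9]
width: 0.0388
```

Emit:
apply_moves:
  increments:
    - [0,0,0,0,-0.3]
    - [0,0,0,0,-0.3]

```text
clock: 3.6
tcp_pos: [0.5253, 0.1741, 0.0201]
eef_rot: [0.698, 0.119, -0.696, 0.119]
contact_force: [-1.3, -1.7, 8.0]
width: 0.0389
```

Emit:
apply_moves:
  increments:
    - [0,0,0.03,0,-0.3]
    - [0,0,0.07,0,-0.3]
    - [0,0,0.11,0,-0.3]
    - [0,-0.04,0.11,0,-0.3]
    - [0,-0.085,0.11,-0.02,-0.3]

```text
clock: 4.1
tcp_pos: [0.5249, 0.089, 0.1304]
eef_rot: [0.699, 0.113, -0.697, 0.113]
contact_force: [0.1, -1.0, -3.1]
width: 0.0389
```

Emit:
apply_moves:
  increments:
    - [0,-0.045,0,0,-0.3]
    - [-0.002,-0.09,0,0,-0.3]
    - [-0.004,-0.135,0,0,-0.3]
    - [-0.006,-0.18,0,0,-0.3]
    - [-0.007,-0.22,0,0,-0.3]

```text
clock: 4.6
tcp_pos: [0.517, -0.1331, 0.1292]
eef_rot: [0.699, 0.112, -0.698, 0.112]
contact_force: [0.2, 0.1, -1.8]
width: 0.0387
```

Emit:
apply_moves:
  increments:
    - [0,-0.016,-0.02,0,-0.3]
    - [0,-0.016,-0.04,0,-0.3]
    - [0,-0.016,-0.06,0,-0.3]
    - [0,-0.016,-0.06,0,-0.3]

```text
clock: 5.0
tcp_pos: [0.516, -0.1467, 0.0669]
eef_rot: [-0.697, -0.113, 0.699, -0.112]
contact_force: [0.1, 0.7, -1.7]
width: 0.0388
```

```bash
python3 - <<'E'
from h import *
import pickle
s=arm.state();a=arm.capture('wrist');pickle.dump(s,open('w3.pkl','wb'))
print(s['clock'],s['tcp_pos'],s['joint_pos'],s['contact_force'],s['width'])
cv2.imwrite('pics/w3.png',a[:,:,::-1])
cv2.imwrite('pics/w3b.png',cv2.resize(cv2.convertScaleAbs(a[:,:,::-1],alpha=1.6,beta=10),(800,600),interpolation=2))
E
```

```text
5.0 [ 0.5160261  -0.14672672  0.06691338] [-3.63809309e-01  5.56422067e-01  1.80810648e+00 -1.13197534e-05
  7.80343577e-01  8.88484898e-01] [ 0.09687673  0.71536989 -1.71479428] 0.03876063329121156
```

View pics/w3b.png

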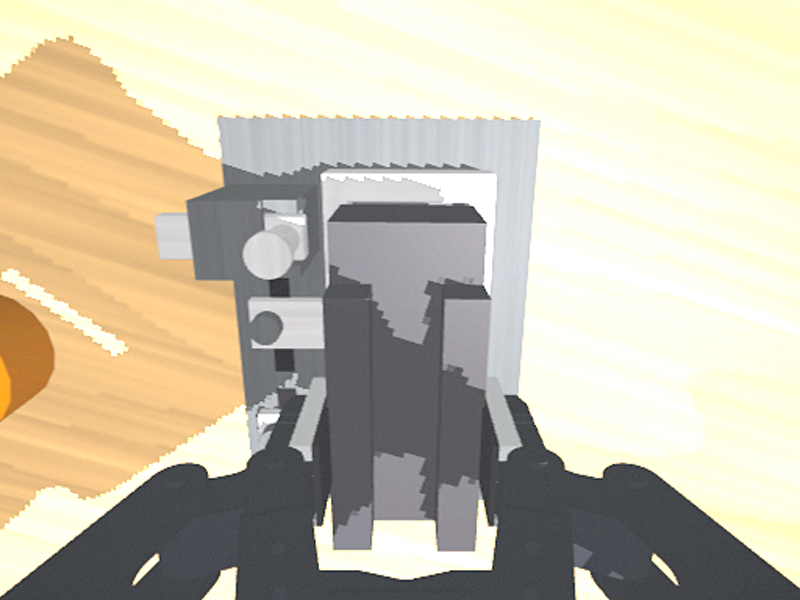

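This shows the block held level over the frame (800‑px scale). Rim heel outer corners are (322,170) and (497,172), block heel‑step edge corners (330,223) and (486,221), toe‑top corners (332,549) and (476,551), and plate heel corners (219,118) and (540,121). The knob cap is at (270,253).

```bash
python3 - <<'E'
from fit import *
s=pickle.load(open('w3.pkl','rb'));c=cam('wrist',s);k=1/1.5625
P=lambda l:[(u*k,v*k) for u,v in l]
b=s['tcp_pos'][2]*1000-19.5
blk=[(-45,20,42),(-45,-20,42),(45,20,30),(45,-20,30),(29,20,42),(29,-20,42)]
uv=P([(332,549),(476,551),(330,223),(486,221),(326,298),(490,298)])
for db in(-4,0,4):
    B,e=fit(c,[(x,y,z+b+db) for x,y,z in blk],uv,[.53,-.14,.3]);print('block',db,B,e)
B,e=fit(c,[(x,y,z+b) for x,y,z in blk],uv,[.53,-.14,.3])
# 6-dof check
O=np.array(blk,float)/1000;ok,rv,tv=cv2.solvePnP(O,np.array(uv),c[0],None);M=c[1][:3,:3]@cv2.Rodrigues(rv)[0]
print('pnp',c[1][:3,:3]@tv.ravel()+c[1][:3,3],'pitch deg',np.degrees(np.arcsin(M[2,0])),'roll',np.degrees(np.arcsin(M[2,1])),'yaw',np.arctan2(M[1,0],M[0,0]))
# frame with yaw fixed from plate
F,e=fit(c,[(55,30,22),(55,-30,22)],P([(322,170),(497,172)]),[.52,-.145,.318]);print('frame',F,e)
Pl=[onz(c,q,.006) for q in P([(219,118),(540,121)])];d=Pl[0]-Pl[1];print('plate edge yaw',np.arctan2(-d[0],d[1]),np.linalg.norm(d))
d=B[:2]-F[:2];y=F[2];print('block in frame mm',1000*(d@[np.cos(y),np.sin(y)]),1000*(d@[-np.sin(y),np.cos(y)]))
R_=R.from_quat(s['eef_rot']).as_matrix();print('tool yaw',np.arctan2(R_[0,1],-R_[1,1]))
E
```

```text
block -4 [ 0.52496367 -0.14420474  0.31056814] 2.6653203777261183
block 0 [ 0.52645243 -0.14370376  0.3106008 ] 2.907484235380082
block 4 [ 0.52792649 -0.14320756  0.31063525] 6.224045715993952
pnp [ 0.52402313 -0.14424854  0.04386308] pitch deg -1.753936434580468 roll 0.37338900134187397 yaw 0.3094201804544151
frame [ 0.5234826  -0.14519603  0.30846145] 0.7836283541278704
plate edge yaw 0.3105823136740043 0.11450315826662016
block in frame mm 3.282707065236165 0.5202187988478312
tool yaw 0.31850754795953823
```

Emit:
apply_moves:
  increments:
    - [0.0045,0.001,-0.006,0,-0.3]
    - [0.0045,0.001,-0.014,0,-0.3]
    - [0.0045,0.001,-0.018,0,-0.3]
    - [0.0045,0.001,-0.018,0,-0.3]

```text
clock: 5.45
tcp_pos: [0.5215, -0.1458, 0.0499]
eef_rot: [-0.698, -0.112, 0.698, -0.112]
contact_force: [-0.7, 0.0, -1.7]
width: 0.0387
```

Emit:
apply_moves:
  increments:
    - [0,0,-0.001,0,-0.3]
    - [0,0,-0.002,0,-0.3]
    - [0,0,-0.003,0,-0.3]
    - [0,0,-0.004,0,-0.3]

```text
clock: 5.85
tcp_pos: [0.5218, -0.146, 0.0463]
eef_rot: [0.698, 0.112, -0.698, 0.112]
contact_force: [0.1, -0.1, -2.0]
width: 0.0392
```

Emit:
apply_moves:
  increments:
    - [0,0,-0.001,0,-0.3]
    - [0,0,-0.002,0,-0.3]
    - [0,0,-0.003,0,-0.3]

```text
clock: 6.15
tcp_pos: [0.5218, -0.146, 0.0432]
eef_rot: [0.698, 0.112, -0.698, 0.112]
contact_force: [0.2, -0.9, -1.5]
width: 0.0389
```

Emit:
apply_moves:
  increments:
    - [0,0,-0.0005,0,-0.3]
    - [0,0,-0.001,0,-0.3]
    - [0,0,-0.0015,0,-0.3]

```text
clock: 6.45
tcp_pos: [0.5218, -0.146, 0.0418]
eef_rot: [0.698, 0.112, -0.698, 0.112]
contact_force: [-0.5, 0.3, -0.2]
width: 0.0389
```

Emit:
apply_moves:
  increments:
    - [0,0,-0.0005,0,-0.3]
    - [0,0,-0.001,0,-0.3]
    - [0,0,-0.001,0,-0.3]

```text
clock: 6.75
tcp_pos: [0.5219, -0.1461, 0.0411]
eef_rot: [0.698, 0.112, -0.698, 0.112]
contact_force: [-4.0, -0.2, 5.9]
width: 0.0387
```

Emit:
apply_moves:
  increments:
    - [0,0,-0.0005,0,-0.3]
    - [0,0,-0.001,0,-0.3]
    - [0,0,-0.001,0,-0.3]

```text
clock: 7.05
tcp_pos: [0.522, -0.1461, 0.0405]
eef_rot: [0.698, 0.112, -0.698, 0.112]
contact_force: [-4.6, 0.9, 10.0]
width: 0.039
```

```bash
python3 - <<'E'
from h import *
import pickle
s=arm.state();print(s['wrist_torque'],s['contact_force'],s['tcp_pos'])
a=arm.capture('wrist');pickle.dump(s,open('w4.pkl','wb'))
i=a[:,:,::-1];cv2.imwrite('pics/w4.png',i)
b=arm.capture('scene')[:,:,::-1];cv2.imwrite('pics/s4.png',b)
w=cv2.resize(cv2.convertScaleAbs(i[60:380,120:360],alpha=1.6,beta=10),(450,600),interpolation=2)
v=cv2.resize(cv2.convertScaleAbs(b[130:222,112:204],alpha=1.6,beta=10),(350,350),interpolation=2)
o=np.zeros((600,800,3),np.uint8);o[:,:450]=w;o[:350,450:]=v;cv2.imwrite('pics/m4.png',o)
E
```

```text
[ 0.23513593  0.28602499 -0.00578836] [-4.55123434  0.88463097 10.01902135] [ 0.52202491 -0.14612049  0.04046832]
```

View pics/m4.png

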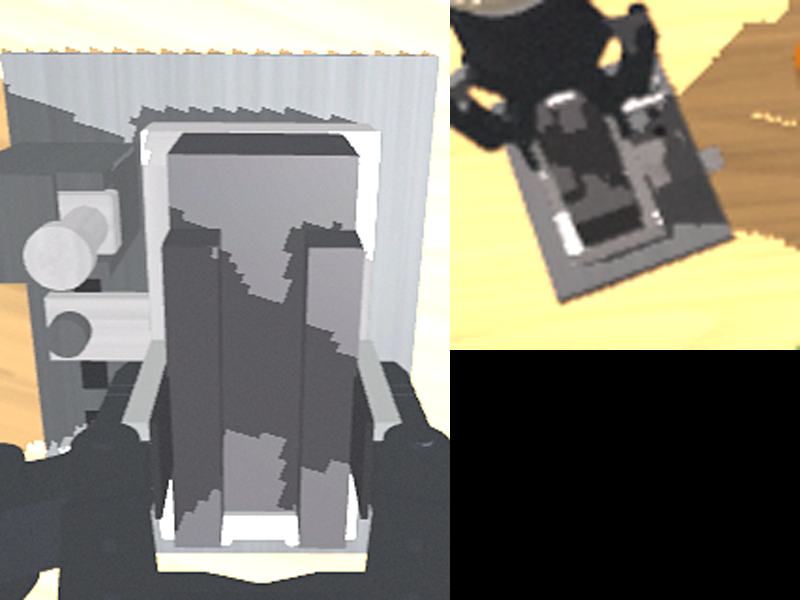

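The wrist crop shows the block centred sideways in the frame (rim edges at 142 and 381, block bottom edge from 178 to 346). Its heel lies on the heel wall, about 2 mm short of the outer edge, and the toe is clear inside the jaw. I'll ease the grip a little so the toe pivots down.

Emit:
apply_moves:
  increments:
    - [0,0,0,0,-0.15]
    - [0,0,0,0,-0.12]
    - [0,0,0,0,-0.1]

```text
clock: 7.45
tcp_pos: [0.522, -0.1461, 0.0405]
eef_rot: [0.698, 0.112, -0.698, 0.112]
contact_force: [-4.4, -0.5, 10.1]
width: 0.0384
```

Emit:
apply_moves:
  increments:
    - [0,0,-0.001,0,-0.1]
    - [0,0,-0.001,0,-0.1]

```text
clock: 7.65
tcp_pos: [0.5221, -0.1462, 0.0398]
eef_rot: [0.698, 0.112, -0.698, 0.112]
contact_force: [-5.5, 1.6, 14.6]
width: 0.039
```

Emit:
apply_moves:
  increments:
    - [0,0,0.001,0,-0.09]
    - [0,0,0.001,0,-0.085]
    - [0,0,0.001,0,-0.08]

```text
clock: 7.95
tcp_pos: [0.5219, -0.1461, 0.0404]
eef_rot: [0.698, 0.112, -0.698, 0.112]
contact_force: [-4.0, 0.8, 8.2]
width: 0.0394
```

Emit:
apply_moves:
  increments:
    - [0,0,0,0,-0.075]
    - [0,0,0,0,-0.07]

```text
clock: 8.15
tcp_pos: [0.5216, -0.1462, 0.0401]
eef_rot: [-0.698, -0.112, 0.698, -0.112]
contact_force: [-4.0, -2.4, 4.1]
width: 0.0397
```

Emit:
apply_moves:
  increments:
    - [0,0,0,0,-0.065]
    - [0,0,0,0,-0.06]

```text
clock: 8.35
tcp_pos: [0.5219, -0.146, 0.0398]
eef_rot: [0.698, 0.112, -0.698, 0.112]
contact_force: [-0.8, -0.0, -0.2]
width: 0.04
```

```bash
cat > look.py <<'E'
from h import *
import pickle,sys
n=sys.argv[1];s=arm.state();print(s['clock'],s['tcp_pos'],s['contact_force'],s['width'])
i=arm.capture('wrist')[:,:,::-1];pickle.dump(s,open(n+'.pkl','wb'));cv2.imwrite(f'pics/{n}.png',i)
b=arm.capture('scene')[:,:,::-1]
w=cv2.resize(cv2.convertScaleAbs(i[60:380,120:360],alpha=1.6,beta=10),(450,600),interpolation=2)
v=cv2.resize(cv2.convertScaleAbs(b[130:222,112:204],alpha=1.6,beta=10),(350,350),interpolation=2)
o=np.zeros((600,800,3),np.uint8);o[:,:450]=w;o[:350,450:]=v;cv2.imwrite(f'pics/{n}m.png',o)
E
python3 look.py w5
```

```text
8.35 [ 0.52192396 -0.14602238  0.03977329] [-0.7710186  -0.01899821 -0.18265978] 0.040044445301628165
```

View pics/w5m.png

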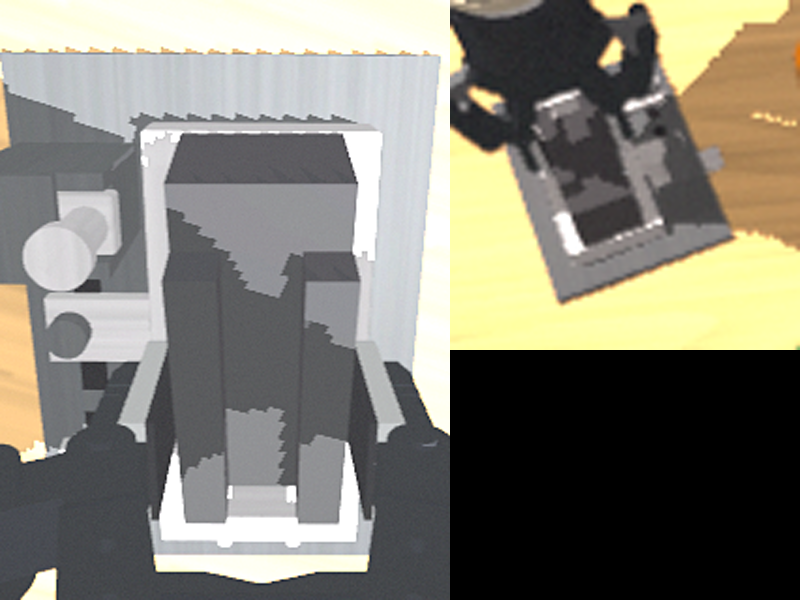

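The block has pivoted toe‑down: its heel edge is still on the heel wall (crop v≈135) and the toe top has dropped to v≈522. I'll fit the tilt.

```bash
cat > pnp.py <<'E'
from fit import *
def pose(n,uv,F=(.5235,-.1452,.3106)):
    s=pickle.load(open(n+'.pkl','rb'));c=cam('wrist',s)
    uv=np.array(uv,float)/1.875+[120,60]
    O=np.array([(-45,20,42),(-45,-20,42),(45,20,30),(45,-20,30),(29,20,42),(29,-20,42),(45,18,0),(45,-18,0)][:len(uv)],float)/1000
    O[6:,1]*=20/18
    ok,rv,tv=cv2.solvePnP(O,uv,c[0],None);M=c[1][:3,:3]@cv2.Rodrigues(rv)[0];T=c[1][:3,:3]@tv.ravel()+c[1][:3,3]
    e=cv2.projectPoints(O,rv,tv,c[0],None)[0][:,0]-uv
    print('pitch',np.degrees(np.arcsin(M[2,0])),'roll',np.degrees(np.arcsin(M[2,1])),'yaw',np.arctan2(M[1,0],M[0,0]),'err',np.abs(e).max())
    g=np.array([[np.cos(F[2]),np.sin(F[2]),0],[-np.sin(F[2]),np.cos(F[2]),0],[0,0,1]])
    for q,l in(((-45,0,0),'toe bottom'),((45,0,0),'heel bottom'),((-45,0,42),'toe top')):
        print(l,(1000*(g@(T+M@(np.array(q)/1000)-[F[0],F[1],0]))).round(1))
E
python3 - <<'E'
from pnp import *
pose('w4',[(175,545),(345,547),(167,157),(358,157),(164,246),(365,246),(178,134),(346,134)])
pose('w5',[(183,522),(341,522),(166,183),(357,183),(164,281),(360,281),(181,136),(345,136)])
from fit import *
for n in('w4','w5'):
    c=cam('wrist',pickle.load(open(n+'.pkl','rb')))
    P=lambda l:[(u/1.875+120,v/1.875+60) for u,v in l]
    print(fit(c,[(55,30,22),(55,-30,22),(74,-42,6)],P([(142,126),(381,130),(439,56)]),[.523,-.145,.31]))
E
```

```text
pitch 0.2313204525105536 roll 0.4743508709036539 yaw 0.3118053111910738 err 2.552589381183907
toe bottom [-37.   -0.3  18.2]
heel bottom [53.  -0.2 18.5]
toe top [-37.2  -0.7  60.2]
pitch 10.779690228605737 roll -0.44123389840636995 yaw 0.3221824629255615 err 1.006899994746675
toe bottom [-35.5  -1.3   3.6]
heel bottom [52.9 -0.2 20.5]
toe top [-43.4  -1.   44.9]
(array([ 0.52303106, -0.14457568,  0.27429822]), np.float64(4.994761012388835))
(array([ 0.52296846, -0.14438994,  0.27416851]), np.float64(4.732667616330332))
```

Emit:
apply_moves:
  increments:
    - [0,0,0,0,-0.15]
    - [0,0,0,0,-0.15]
    - [0,0,0.001,0,-0.15]
    - [0,0,0.001,0,-0.15]

```text
clock: 8.85
tcp_pos: [0.5216, -0.1459, 0.0406]
eef_rot: [-0.698, -0.112, 0.698, -0.112]
contact_force: [0.3, -0.3, -2.9]
width: 0.0388
```

Emit:
apply_moves:
  increments:
    - [-0.001,-0.0003,0,0,-0.15]
    - [-0.002,-0.0006,0,0,-0.15]
    - [-0.003,-0.0009,0,0,-0.15]
    - [-0.004,-0.0012,0,0,-0.15]

```text
clock: 9.25
tcp_pos: [0.5176, -0.1472, 0.0407]
eef_rot: [-0.698, -0.112, 0.698, -0.112]
contact_force: [0.5, -0.1, -1.6]
width: 0.0385
```

Emit:
apply_moves:
  increments:
    - [-0.001,-0.0003,0,0,-0.15]
    - [-0.002,-0.0006,0,0,-0.15]
    - [-0.003,-0.0009,0,0,-0.15]

```text
clock: 9.55
tcp_pos: [0.515, -0.1481, 0.0409]
eef_rot: [0.698, 0.112, -0.698, 0.112]
contact_force: [3.2, 1.3, -2.6]
width: 0.0384
```

Emit:
apply_moves:
  increments:
    - [-0.001,-0.0003,0,0,-0.15]
    - [-0.002,-0.0006,0,0,-0.15]

```text
clock: 9.75
tcp_pos: [0.5131, -0.1488, 0.0409]
eef_rot: [0.698, 0.112, -0.698, 0.112]
contact_force: [3.7, 1.1, -2.4]
width: 0.0388
```

```bash
python3 look.py w6
```

```text
9.75 [ 0.51305414 -0.14875965  0.040924  ] [ 3.73948325  1.12066476 -2.37741754] 0.03878428389984646
```

View pics/w6m.png

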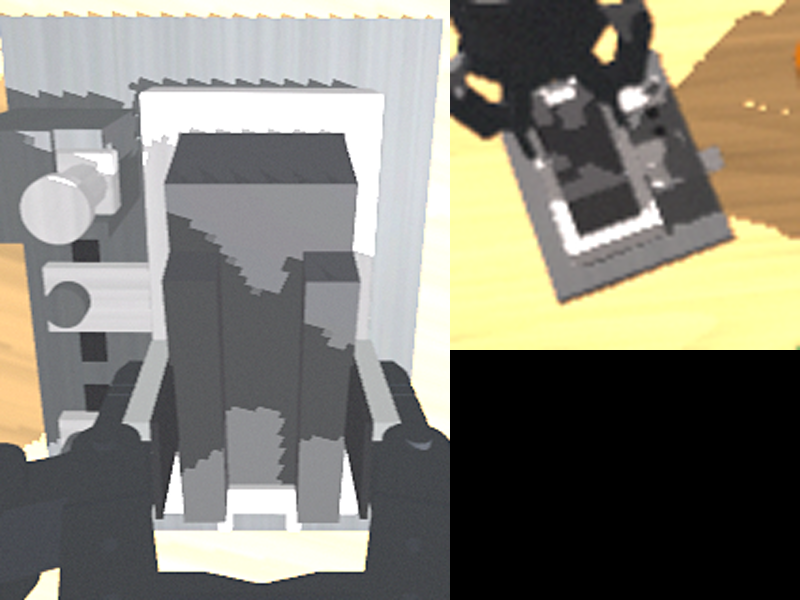

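The jaw is pushed back with about 3.9 N, so roughly 4.8 mm. The heel's bottom edge (v≈134) is right at the wall's inner edge. I'll go 1.5 mm further, then rock it down with the grip eased.

Emit:
apply_moves:
  increments:
    - [-0.001,-0.0003,0,0,-0.15]
    - [-0.0015,-0.0005,0,0,-0.15]
    - [-0.0015,-0.0005,0,0,-0.09]
    - [-0.0015,-0.0005,0,0,-0.08]

```text
clock: 10.25
tcp_pos: [0.5114, -0.1492, 0.0408]
eef_rot: [0.698, 0.112, -0.698, 0.112]
contact_force: [3.9, 1.2, -4.8]
width: 0.0395
```

Emit:
apply_moves:
  increments:
    - [0,0,-0.001,0,-0.075]
    - [0,0,-0.0015,0,-0.075]
    - [0,0,-0.002,0,-0.075]

```text
clock: 10.55
tcp_pos: [0.5119, -0.1492, 0.0394]
eef_rot: [0.699, 0.112, -0.698, 0.112]
contact_force: [3.5, 4.1, 8.4]
width: 0.0395
```

Emit:
apply_moves:
  increments:
    - [0,0,0,0,-0.07]
    - [0,0,-0.0005,0,-0.07]
    - [0,0,-0.001,0,-0.07]

```text
clock: 10.85
tcp_pos: [0.5123, -0.1493, 0.0387]
eef_rot: [0.699, 0.112, -0.697, 0.113]
contact_force: [6.4, 4.2, 7.5]
width: 0.0401
```

Emit:
apply_moves:
  increments:
    - [0,0,-0.0005,0,-0.068]
    - [0,0,-0.001,0,-0.068]
    - [0,0,-0.0015,0,-0.068]

```text
clock: 11.15
tcp_pos: [0.5125, -0.1493, 0.0372]
eef_rot: [0.699, 0.112, -0.697, 0.113]
contact_force: [6.6, 3.4, 6.1]
width: 0.0396
```

```bash
python3 look.py w7
```

```text
11.15 [ 0.51248528 -0.14930019  0.03716922] [6.64558949 3.43124659 6.08941993] 0.039569310406383264
```

View pics/w7m.png

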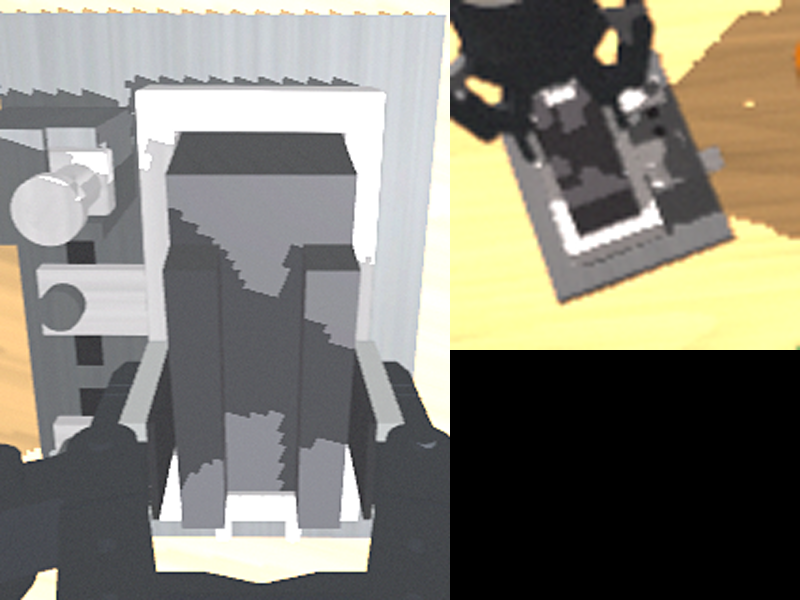

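```bash
python3 - <<'E'
from pnp import *
pose('w6',[(186,521),(341,521),(166,183),(357,183),(164,280),(360,280),(181,135),(345,135)])
pose('w7',[(181,527),(342,527),(167,174),(357,174),(164,270),(361,270),(179,133),(345,133)])
E
```

```text
pitch 10.950168736057742 roll -0.6581063226388003 yaw 0.32671454261888455 err 0.8737450289459048
toe bottom [-44.6  -1.6   4.4]
heel bottom [43.8 -0.2 21.5]
toe top [-52.6  -1.2  45.6]
pitch 8.20738362963379 roll 0.0011394162990812783 yaw 0.3185720664190404 err 1.5305918401143686
toe bottom [-45.6  -1.    4.3]
heel bottom [43.5 -0.3 17.2]
toe top [-51.6  -1.1  45.9]
```

Pitch is now 8° and the heel's bottom edge is about 3 mm below the rim, inside the wall. I'll carry on down, giving back a little in +x.

Emit:
apply_moves:
  increments:
    - [0.001,0.0003,-0.0005,0,-0.068]
    - [0.0015,0.0005,-0.001,0,-0.068]
    - [0.002,0.0006,-0.002,0,-0.068]

```text
clock: 11.55
tcp_pos: [0.5138, -0.1488, 0.0347]
eef_rot: [0.699, 0.112, -0.698, 0.112]
contact_force: [3.2, 2.1, 6.1]
width: 0.0397
```

Emit:
apply_moves:
  increments:
    - [0.0005,0.0001,-0.0007,0,-0.068]
    - [0.001,0.0003,-0.0014,0,-0.068]
    - [0.001,0.0003,-0.002,0,-0.068]

```text
clock: 11.85
tcp_pos: [0.5146, -0.1485, 0.0329]
eef_rot: [0.698, 0.112, -0.698, 0.112]
contact_force: [2.2, 2.0, 12.0]
width: 0.0398
```

Emit:
apply_moves:
  increments:
    - [0,0,0,0,-0.03]
    - [0,0,0,0,0.05]
    - [0,0,0,0,0.1]

```text
clock: 12.15
tcp_pos: [0.5136, -0.1482, 0.0319]
eef_rot: [-0.698, -0.112, 0.699, -0.112]
contact_force: [0.1, -0.4, 0.3]
width: 0.0471
```

Emit:
apply_moves:
  increments:
    - [0,0,0.015,0,0.1]
    - [0,0,0.03,0,0.1]
    - [0,0,0.03,0,0.1]

```text
clock: 12.45
tcp_pos: [0.5153, -0.1487, 0.0645]
eef_rot: [0.699, 0.112, -0.697, 0.113]
contact_force: [0.9, -0.5, -0.4]
width: 0.0467
```

```bash
python3 look.py w8
```

```text
12.45 [ 0.51529659 -0.14870966  0.06452918] [ 0.89286162 -0.48566734 -0.43279562] 0.046664617374320844
```

View pics/w8m.png

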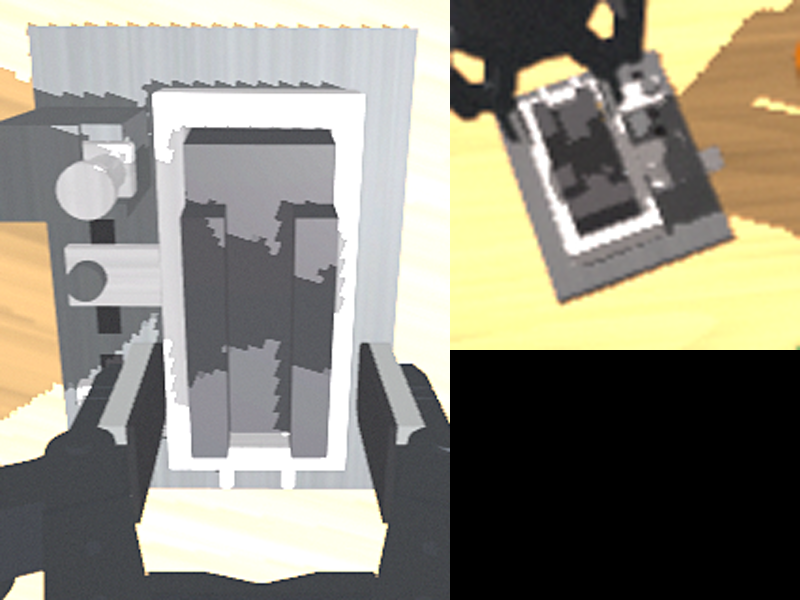

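The block now looks level and lies against the heel wall, inside the rim (rim heel outer corners (152,93) and (364,95), block heel edge at v≈143). I'll check the pose, then press on it.

```bash
python3 - <<'E'
from pnp import *
pose('w8',[(190,456),(327,456),(185,143),(335,143),(182,217),(337,217)])
c=cam('wrist',pickle.load(open('w8.pkl','rb')))
P=lambda l:[(u/1.875+120,v/1.875+60) for u,v in l]
print(fit(c,[(55,30,22),(55,-30,22)],P([(152,93),(364,95)]),[.523,-.145,.31]))
k=onz(c,P([(88,190)])[0],.067);print('knob cap',k)
k2=onz(c,P([(115,160)])[0],.045);print('knob base',k2)
E
```

```text
pitch 2.051104892909365 roll 0.21941834650046393 yaw 0.3150405541362616 err 0.8026011633165808
toe bottom [-46.8  -0.4   2.9]
heel bottom [43.1 -0.   6.1]
toe top [-48.3  -0.6  44.8]
(array([ 0.52214087, -0.14519424,  0.31041935]), np.float64(0.8569689448221425))
knob cap [ 0.54690352 -0.0981024   0.067     ]
knob base [ 0.54974016 -0.09869585  0.045     ]
```

Emit:
apply_moves:
  increments:
    - [0,0,0,0,-0.415]
    - [0.01,0.004,0,0,-0.415]
    - [0.0215,0.008,0,0,-0.415]
    - [0.0215,0.008,-0.005,0,-0.415]
    - [0.0215,0.008,-0.01,0,-0.415]

```text
clock: 13.05
tcp_pos: [0.536, -0.14, 0.0516]
eef_rot: [-0.698, -0.113, 0.698, -0.112]
contact_force: [0.9, 0.0, -0.5]
width: 0.0247
```

Emit:
apply_moves:
  increments:
    - [0,0,-0.001,0,-0.415]
    - [0,0,-0.002,0,-0.415]
    - [0,0,-0.003,0,-0.415]

```text
clock: 13.35
tcp_pos: [0.536, -0.1403, 0.0494]
eef_rot: [0.698, 0.112, -0.698, 0.112]
contact_force: [1.0, 1.3, 3.1]
width: 0.0252
```

Emit:
apply_moves:
  increments:
    - [0,0,-0.0005,0,-0.415]
    - [0,0,-0.001,0,-0.415]

```text
clock: 13.55
tcp_pos: [0.5361, -0.1404, 0.0485]
eef_rot: [0.698, 0.112, -0.698, 0.112]
contact_force: [2.6, 0.9, 2.1]
width: 0.0251
```

Emit:
apply_moves:
  increments:
    - [0,0,-0.0005,0,-0.415]
    - [0,0,-0.001,0,-0.415]

```text
clock: 13.75
tcp_pos: [0.5362, -0.1404, 0.0479]
eef_rot: [0.698, 0.112, -0.698, 0.112]
contact_force: [-2.0, 2.1, 15.3]
width: 0.0251
```

Contact went stiff at TCP z≈0.048, the seated top height. I'll ease off and feel the toe end the same way to check it's level.

Emit:
apply_moves:
  increments:
    - [0,0,0.008,0,-0.415]
    - [-0.02,-0.0065,0.008,0,-0.415]
    - [-0.04,-0.013,0.008,0,-0.415]
    - [-0.04,-0.013,0.004,0,-0.415]
    - [-0.04,-0.013,0.0025,0,-0.415]

```text
clock: 14.25
tcp_pos: [0.4956, -0.1534, 0.0496]
eef_rot: [-0.698, -0.112, 0.698, -0.112]
contact_force: [-0.7, 0.7, 1.0]
width: 0.0249
```

Emit:
apply_moves:
  increments:
    - [0,0,-0.0005,0,-0.415]
    - [0,0,-0.001,0,-0.415]

```text
clock: 14.45
tcp_pos: [0.4962, -0.1532, 0.0487]
eef_rot: [-0.698, -0.112, 0.698, -0.112]
contact_force: [-0.8, -1.1, -0.3]
width: 0.0251
```

Emit:
apply_moves:
  increments:
    - [0,0,-0.0004,0,-0.415]
    - [0,0,-0.0008,0,-0.415]

```text
clock: 14.65
tcp_pos: [0.496, -0.1532, 0.0479]
eef_rot: [0.698, 0.112, -0.698, 0.112]
contact_force: [0.2, 0.2, 4.6]
width: 0.0252
```

Toe contact is at the same height (0.048), so the block lies level. Next is the bolt: I'll grasp the knob at about (0.546,-0.097) and draw it along frame -y.

Emit:
apply_moves:
  increments:
    - [0,0,0.045,0,0.2]
    - [0.025,0.028,0.045,0,0.2]
    - [0.05,0.0565,0.045,0,0.2]
    - [0.05,0.0565,0.025,0,0.2]
    - [0.05,0.0565,0.008,0,0.2]

```text
clock: 15.15
tcp_pos: [0.5465, -0.0959, 0.0556]
eef_rot: [0.698, 0.113, -0.698, 0.113]
contact_force: [-0.2, -0.7, 0.3]
width: 0.0517
```

Emit:
apply_moves:
  increments:
    - [0,0,0,0,-0.4]
    - [0,0,0,0,-0.6]
    - [0,0,0,0,-0.75]
    - [0,0,0,0,-0.8]
    - [0,0,0,0,-0.8]

```text
clock: 15.65
tcp_pos: [0.5462, -0.0969, 0.0568]
eef_rot: [0.699, 0.112, -0.698, 0.112]
contact_force: [-0.4, 1.4, 4.9]
width: 0.0086
```

Emit:
apply_moves:
  increments:
    - [0,0,0,0,-0.95]
    - [0,0,0,0,-0.95]

```text
clock: 15.85
tcp_pos: [0.5463, -0.0969, 0.0568]
eef_rot: [0.699, 0.112, -0.698, 0.112]
contact_force: [-0.8, 1.1, 6.6]
width: 0.0062
```

Emit:
apply_moves:
  increments:
    - [0,0,0,0,-1]
    - [0,0,0,0,-1]

```text
clock: 16.05
tcp_pos: [0.5463, -0.0969, 0.0568]
eef_rot: [0.699, 0.112, -0.698, 0.112]
contact_force: [-0.7, 1.0, 6.0]
width: 0.006
```

Emit:
apply_moves:
  increments:
    - [0.001,-0.003,0,0,-1]
    - [0.002,-0.006,0,0,-1]
    - [0.003,-0.009,0,0,-1]

```text
clock: 16.35
tcp_pos: [0.5493, -0.1059, 0.0569]
eef_rot: [0.699, 0.112, -0.698, 0.112]
contact_force: [-1.5, 1.6, 8.1]
width: 0.0063
```

Emit:
apply_moves:
  increments:
    - [0.001,-0.003,0,0,-1]
    - [0.002,-0.006,0,0,-1]
    - [0.003,-0.009,0,0,-1]
    - [0.004,-0.012,0,0,-1]

```text
clock: 16.75
tcp_pos: [0.5533, -0.118, 0.0569]
eef_rot: [0.699, 0.112, -0.698, 0.112]
contact_force: [-0.8, 1.9, 8.7]
width: 0.0059
```

Emit:
apply_moves:
  increments:
    - [0.001,-0.003,0,0,-1]
    - [0.002,-0.006,0,0,-1]
    - [0.0027,-0.0085,0,0,-1]

```text
clock: 17.05
tcp_pos: [0.5561, -0.1265, 0.057]
eef_rot: [0.699, 0.112, -0.698, 0.112]
contact_force: [-0.7, 2.1, 8.9]
width: 0.0063
```

Emit:
apply_moves:
  increments:
    - [0.0005,-0.0015,0,0,-1]
    - [0.001,-0.003,0,0,-1]

```text
clock: 17.25
tcp_pos: [0.5569, -0.1288, 0.057]
eef_rot: [0.699, 0.112, -0.698, 0.112]
contact_force: [-1.7, 10.0, 12.9]
width: 0.0059
```

Emit:
apply_moves:
  increments:
    - [0.0002,-0.0006,0,0,-1]
    - [0.0002,-0.0006,0,0,-1]

```text
clock: 17.45
tcp_pos: [0.5569, -0.129, 0.057]
eef_rot: [0.698, 0.113, -0.698, 0.112]
contact_force: [-1.7, 8.9, 12.0]
width: 0.0063
```

Emit:
apply_moves:
  increments:
    - [-0.0002,0.0011,0,0,-0.8]
    - [-0.0002,0.0011,0,0,-0.5]
    - [-0.0002,0.0011,0,0,-0.2]
    - [-0.0002,0.0011,0,0,0]
    - [-0.0002,0.0011,0,0,0]

```text
clock: 17.95
tcp_pos: [0.5564, -0.1289, 0.0559]
eef_rot: [-0.698, -0.112, 0.698, -0.112]
contact_force: [0.5, -0.4, -0.6]
width: 0.0429
```

Emit:
apply_moves:
  increments:
    - [0,0,0.03,0,0]
    - [0,0,0.07,0,0]
    - [-0.03,0.01,0.1,0,0]
    - [-0.03,0.01,0.1,0,0]

```text
clock: 18.35
tcp_pos: [0.526, -0.1186, 0.1595]
eef_rot: [0.699, 0.112, -0.697, 0.113]
contact_force: [1.4, -0.9, 0.0]
width: 0.0426
```

```bash
python3 - <<'E'
from h import *
import pickle
s=arm.state();print(s['clock'],s['tcp_pos'],s['contact_force'],s['width'])
i=arm.capture('wrist')[:,:,::-1];pickle.dump(s,open('w9.pkl','wb'));cv2.imwrite('pics/w9.png',i)
b=arm.capture('top')[:,:,::-1]
w=cv2.resize(cv2.convertScaleAbs(i[60:310,150:400],alpha=1.4,beta=10),(600,600),interpolation=2)
o=np.zeros((600,800,3),np.uint8);o[:,:600]=w;o[:150,600:]=cv2.resize(b,(200,150));cv2.imwrite('pics/w9m.png',o)
E
```

```text
18.35 [ 0.52596803 -0.11855288  0.15952284] [ 1.43364208 -0.8667518   0.02300488] 0.04263056552933574
```

View pics/w9m.png

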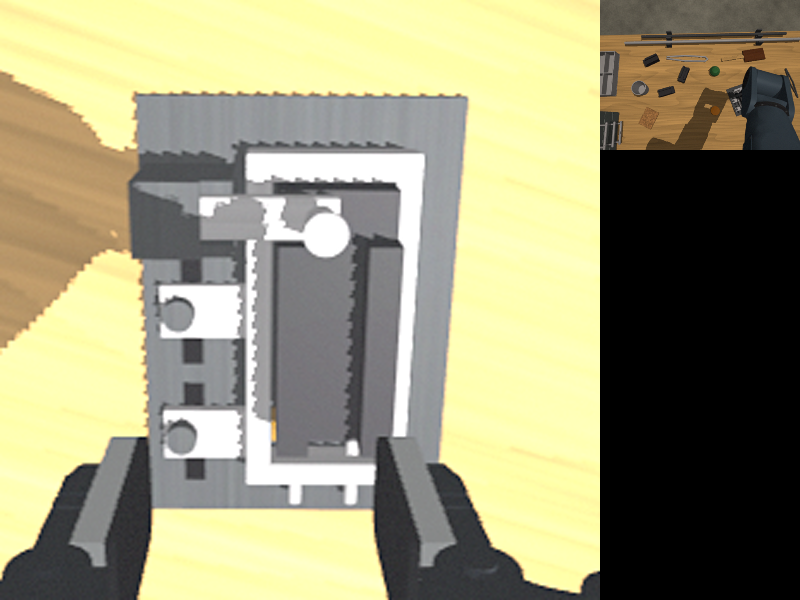

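The last picture shows the bolt bar across the heel step with the knob cap at (326,235), the block down inside the rim, and nothing else on the bench disturbed. I'll check the knob position and hand in.

```bash
python3 - <<'E'
from fit import *
c=cam('wrist',pickle.load(open('w9.pkl','rb')));P=lambda u,v:(u/2.4+150,v/2.4+60)
F=fit(c,[(55,30,22),(55,-30,22)],[P(245,150),P(425,155)],[.522,-.145,.31])[0];k=onz(c,P(326,235),.067);d=k[:2]-F[:2];y=F[2]
print('frame',F,'knob in frame mm',1000*(d@[np.cos(y),np.sin(y)]),1000*(d@[-np.sin(y),np.cos(y)]))
print(arm.state()['contact_force']);print(arm.close_job())
E
```

```text
frame [ 0.52268596 -0.14419427  0.29226752] knob in frame mm 36.8726189428884 5.5431939834741115
[ 1.3186641   0.10272932 -0.28952343]
the job is handed in; nothing more can be done
None
```

The graphite block is seated in the shoe, the bolt is shut over its heel step, and the job is handed in at about 18.4 s of the 64 s allowed.

- **Fitting:** I gripped the block nearest the base and rested its heel on the heel wall. I eased the grip so the toe tipped down into the pocket, pushed the jaw back about 5 mm, and rocked the heel down. I then pressed it flat.
- **Seating check:** pressing at the heel and at the toe met the block at the same height, about 48 mm, which is the seated top height. Before that press, the picture had suggested about 2° of tilt.
- **Bolt check:** the knob moved 33.6 mm at about 2 N, then met a firm stop at about 10 N. In the last picture the knob is at (36.9, 5.5) mm in the frame; (37, 6) is expected when shut. The gripper was clear of everything at hand-in.
- **What disagreed:**
  - The final seating press peaked at about 15 N, over the 3 to 12 N advised. While I was trying to pivot the block on the heel wall, the force peaked at about 17 N.
  - The gripper read 6 mm on the 10 mm knob.
  - I did not take a separate picture-based pose of the block after the final press.

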